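# Set the ratchet rest level and lay a roller shaft across the stand

### The arm

A 6-joint arm with a two-finger parallel gripper is mounted at the origin on the work surface. World frame = base frame: x ahead of the robot, y to its left, z up, the work surface at z = 0. Lengths are in m, angles in rad, forces in N, time in s.
With the tool pointing down it reaches from about 0.25 to 0.8 m from the base axis. Payload 3.9 kg.
Tool frame: the origin (TCP) lies at the very end of the fingers, on their centre line; the grasp point (between the pads) lies 19 mm behind it; z points along the fingers, x is the direction in which the jaws open and shut, and the axes are right-handed (so a half turn about z gives the same grasp; the last joint's range is limited). The gripper opens to 85 mm and grips with 20 to 120 N. Pads are 22 mm wide; open, the fingers measure 114 mm over their backs; the gripper's body (76 mm by 85 mm) begins 54 mm behind the grasp point. The pads swing forward as they close: fully open they stand 13 mm farther back than shut.
Start: joints at [0, 0.26, -0.138, 1.173, 0, 1.571], TCP at [0.525, -0, 0.231] pointing down, gripper open.
Joint ranges: [-2.78, 2.78], [-0.83, 1.72], [-1.28, 1.37], [-1.9, 2.12], [-1.57, 1.48], [-3.14, 3.14]. Speed limits (rad/s): [2.57, 2.57, 3.14, 3.14, 3.14, 3.14].

### API

Orientations are given as a 3x3 rotation matrix whose columns are the frame's x, y, z axes.
In Python, from station import sense, optics, hand_in gives the robot as it stands. The module is installed in compiled form; this text tells all that it offers.
- The arm moves only by the shell command python3 -m creep 'ROWS' [FORCE]. ROWS is JSON, a list of rows, each an object with "twist": the turn, a rotation vector about the tool's x, y, z in degrees, a list of three; "offset": the shift along the tool's x, y, z in cm, a list of three; "fingers": the opening in per cent of the stroke, from 0 (shut) to 100 (fully open). A call has 1 to 20 rows; each row shifts and turns the commanded pose from where the row before left it, along the tool's axes as they then stand; what a row does not reach is not made up. A row lasts 1/8 s, in which the tool goes at most 62.5 mm and 10.7 degrees, less where a joint would pass 70% of its speed; a pose out of reach is approached as far as the arm can. A call is refused whole if a number of a shift passes 6.25 or a number of a turn 10.7, either way. A call with a gripper value outside its range is refused whole. The fingers move at their own pace and stop on an object; FORCE is the grip in N (left out, the last holds). Time passes only in rows, so rows that do not move let the fingers close. It gives the time, the measured TCP pose, the force and the opening at its end, in the units of the state.
- sense(): the state, without advancing time (a new reading comes with each control period).
- optics.get_image(name): name is "scene" or "side" or "wrist"; returns the picture (384x512x3 uint8, red, green, blue); there is no depth.
- optics.camera_info(name): a dict with "fovy" (degrees; the focal length in pixels is half the picture's height over the tangent of half this angle, whatever the lens; pixels are square), "cx", "cy" (the principal point, pixels), "T" (4x4, takes a point from camera to world coordinates). Camera axes: x right, y down, z forward; pixel columns grow to the right and rows downward; lengths in m; the calibration is good to about 2 mm. The wrist camera is an equidistant fisheye: a pixel r from the principal point sees the ray r / f radians off the axis. A picture is of the moment at which its call begins: read the wrist's pose just before it. camera_info takes no time and is no camera call; for the wrist camera it gives the pose at the moment of the call.
- hand_in(): hands the job in, once; it reports no verdict.
Trained networks look in the newest picture that a camera, given by its name, has taken for a name from the list of things; names that differ only in an ending like _2 or _b are one class to them, and where a whole thing is asked for, a point or a joint stands for the part that bears it (a point fixed in the world has none). Each returns a list of dicts, best first, with "conf" (0 to 1); they miss things now and then, are a little off and sometimes report something else, mostly with a low value. They report only what shows in the picture. A call takes as long as a camera call. They do not tell look-alikes from the thing itself.
- optics.search_frame(camera, query): "pixel" ([column, row] in pixels, amid what is visible of it).
- optics.masks_of(camera, query): "mask" (384x512 bool, what is visible of it) and "pixel" ([column, row] in pixels, amid what is visible of it).
- optics.pinpoint(camera, query): "pixel" ([column, row] in pixels: a listed point, or the origin of a listed thing).
The state is a dict: "time_s": time; "joint_positions": joint angles; "qd": joint speeds; "joint_efforts": joint torques, N m; "eef_pos": TCP position; "tcp_rot": TCP orientation; "ft_force": force on the tool from outside, world axes, zero at the start; "moment": the same for the moment, N m; "width": opening from 0.0 (shut) to 1.0 (fully open).
Only numpy, scipy, OpenCV 4.12 (cv2) and the standard library are available. Lean on these libraries where they do the work, as an engineer would, in place of code of your own. Each camera call takes 0.05 s, during which the arm holds its last target.

### The job

Get the two V stands ready for fitting end bells on a roller shaft: lift the ratchet stand's V by its bail until the pawl catches the next notch and holds it level with the fixed stand, then lay the steel shaft from the wooden chocks across both Vs, so that it lies level, bottomed in both, with both ends standing out past the stands' heads. Lower the shaft in gently, do not drop it, and leave the other parts on the bench where they are.

Things in the scene. Friction and masses are not known exactly. Their poses are not given: they have to be found in the camera images.
- ratchet_stand: Ratchet V stand, fixed to the bench: foot 110 (x) x 130 (y) x 12 mm, 45 mm guide tube 105 mm high, from which a toothed bar with the V head rises. Origin: centre of underside; the bail is on its -x side, the pawl on its +y side (tail to y = 91 mm). The V runs along y. It stands 190 to 220 mm beside the fixed stand, in line along y, on its left or right.
- fixed_stand: Fixed V stand, same foot and axes, one piece: 45 mm post, no bail. Both heads: 60 (x) x 44 (y) mm block; 90 degree V 48 mm wide at its mouth, 24 mm deep, 40 mm long in y, its lips 10 mm above the axis of a seated shaft. The Vs of both stands are in line. Nothing stands between the two posts above 70 mm.
- ratchet (a joint): Height of the ratchet rest above its lowest notch, m, up positive. Notches at 0, 0.020, 0.040, 0.060; top stop 0.066. Starts in the 0.020 notch; in the next, 0.040, it is level with the fixed V. 0.65 kg, greasy (25 N per m/s); lifting takes 7 to 13 N. The sprung pawl rides over the teeth; 2 to 4 mm above a notch it drops in. Let go, the rest sinks onto the notch below and is held.
- pawl (a joint): Angle of the spring-loaded pawl, rad: 0 fully in a notch, about 0.2 on the crest of a tooth, 0.6 fully out.
- bail (a point): Middle of the bail, a U-shaped lifting handle on the -x side of the ratchet rest, moving with it: level round bar 12 mm thick along the stand's y, 78 mm free between its arms, 38 mm clear of the head behind it, open beneath, to be lifted from below by the fingertips. Centre 140 mm above the bench at the start, 160 mm in the wanted one. Head top is 45 mm above the bar's centre.
- ratchet_seat (a point): Where the axis of a 20 mm shaft seated in the ratchet rest's V passes the middle of that rest; moves with the rest (175 mm above the bench at the start, 195 mm in the wanted notch).
- fixed_seat (a point): The same point for the fixed stand: 195 mm above the bench.
- pawl_tail (a point): Round end of the pawl's tail, on the +y side of the ratchet stand, about 48 mm above the bench. Pushing it down with 6 to 10 N takes the pawl out of the notch, so that the rest can go down again.
- chocks: Fixed wooden board 85 x 230 x 12 mm with two wooden V chocks at y = -85 and +85 mm (each 35 mm long in y, about 55 mm wide, tops 52 mm above the bench). Origin: centre of the underside; its y runs along the shaft lying in it. Between the chocks the board is free.
- shaft: The shaft to be laid in the stand: plain bright steel, round, 20 mm diameter, 300 mm long, about 0.75 kg. Origin at its middle on its axis, y along its axis. It starts lying in the chocks with its axis 48 mm above the bench; the chocks leave it free in the middle for 130 mm. It is the only loose shaft: the others lie fixed in the pegged rack at the back.
- end_bell: Cast bronze end bell, flange 104 mm across, 36 mm high; origin centre of underside. Leave it alone.
- bumper_a: Yellow rubber bumper ring, 110 mm outside, 64 mm inside, 40 mm high; origin centre of underside. Leave it alone.
- bumper_b: Second such bumper ring. Leave it alone.
- labyrinth_seal: Grey steel labyrinth seal, 72 mm across, 17 mm high; origin centre of underside. Leave it alone.
- bearing: Steel ball bearing, 47 mm across, 14 mm high; origin centre of underside. Leave it alone.
- mallet: Copper mallet lying flat, head 38 mm thick and 85 mm long, wooden handle, 275 mm over all; origin on the bench under its middle, head towards its +x. Leave it alone.
- spanner: Steel spanner 190 mm long lying flat; leave it alone.
Not all that is in view belongs to the job. What is shaped like the fixed_stand but orange is not meant. Leave any red look-alike of the ratchet_stand alone.

How it is judged:
By the outcome, as a careful person would: the job done as asked, in the order asked, and still so for the second after the job is handed in, with the robot touching nothing.
It also fails if it takes over 69 s, if anything falls off the work surface, if the arm or the gripper's body presses on something with over 40 N, if the wrist force passes 120 N, or if a joint passes its speed limit or range.

## Working session

There is one attempt and no reset: what is moved stays moved. The work goes in short steps, Python scripts to look and compute and a shell command to move; the robot and the scene stay as the last step left them, time stands still between calls to the robot, and variables do not carry over. Pictures are saved under pics/ and viewed, and the job is handed in when it is done.

```bash
mkdir -p pics; python3 - <<'E'
from station import sense, optics
import cv2,numpy as np
for n in ["scene","side","wrist"]:
    im=optics.get_image(n); cv2.imwrite(f"pics/a_{n}.png",im[:,:,::-1])
    c=optics.camera_info(n); print(n,c["fovy"],c["cx"],c["cy"],np.round(c["T"],3).tolist())
s=sense(); print({k:np.round(v,3).tolist() for k,v in s.items()})
E
```

```text
scene 43.227349905196746 261.64198477349015 190.85478958267007 [[0.334, 0.618, -0.712, 1.4], [0.942, -0.201, 0.267, -0.319], [0.022, -0.76, -0.65, 0.969], [0.0, 0.0, 0.0, 1.0]]
side 55.7277492806249 254.85199887697974 191.0401346990195 [[0.953, -0.135, 0.271, 0.215], [-0.303, -0.485, 0.82, -0.766], [0.021, -0.864, -0.503, 0.648], [0.0, 0.0, 0.0, 1.0]]
wrist 65.70646984690485 252.60847843890338 195.25982812281813 [[1.0, 0.001, -0.003, 0.523], [-0.0, -0.95, -0.312, 0.082], [-0.003, 0.312, -0.95, 0.373], [0.0, 0.0, 0.0, 1.0]]
{'time_s': 0.15, 'joint_positions': [-0.0, 0.261, -0.139, 1.173, 0.0, 1.571], 'qd': [0.002, -0.001, 0.003, -0.002, -0.0, 0.002], 'joint_efforts': [-0.0, -40.601, 25.417, 0.013, -0.0, -0.0], 'eef_pos': [0.524, -0.0, 0.231], 'tcp_rot': [[1.0, -0.0, -0.001], [-0.0, -1.0, 0.0], [-0.001, -0.0, -1.0]], 'ft_force': [-0.283, -0.524, 0.425], 'moment': [0.009, 0.031, 0.017], 'width': 0.997}
```

View pics/a_scene.png

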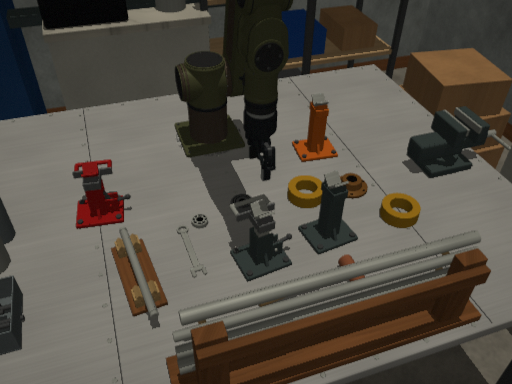

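View pics/a_side.png

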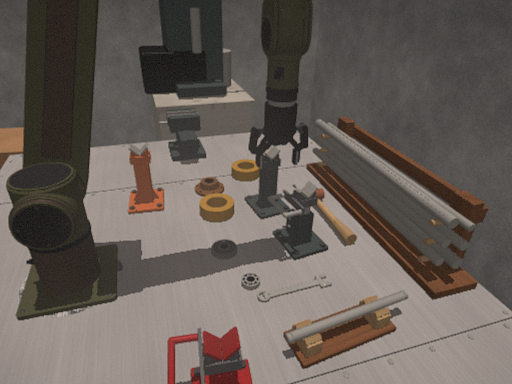

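View pics/a_wrist.png

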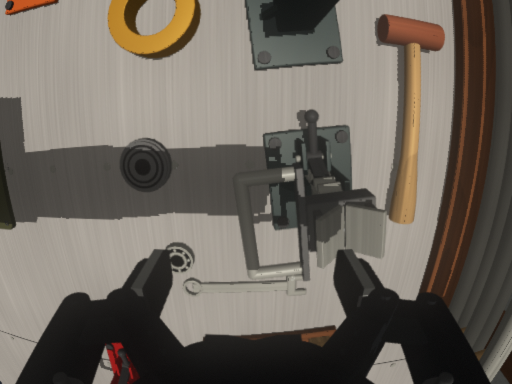

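Scene view: the grey ratchet stand is at (262,240), the grey fixed stand at (330,215), and the shaft in the chocks at (138,270). The look-alikes are a red ratchet stand at (98,195), an orange stand at (315,135) and the rack shafts around (330,285). I'll measure next.

```bash
cat > h.py <<'E'
import numpy as np
from station import sense, optics
def f_of(c): return 192/np.tan(np.radians(c["fovy"])/2)
def ray(c,p,fish):
    f=f_of(c); T=np.array(c["T"]); u=np.array([(p[0]-c["cx"]),(p[1]-c["cy"])])
    if fish:
        r=np.hypot(*u); th=r/f; d=np.array([*(u/max(r,1e-9)*np.sin(th)),np.cos(th)])
    else: d=np.array([*(u/f),1.]); d/=np.linalg.norm(d)
    return T[:3,3],T[:3,:3]@d
def project(c,P,fish):
    T=np.array(c["T"]); q=T[:3,:3].T@(np.array(P)-T[:3,3]); f=f_of(c)
    if fish:
        r=np.hypot(q[0],q[1]); th=np.arctan2(r,q[2]); u=q[:2]/max(r,1e-9)*th*f
    else: u=q[:2]/q[2]*f
    return u+[c["cx"],c["cy"]]
def onz(c,p,z,fish=False):
    o,d=ray(c,p,fish); return o+d*(z-o[2])/d[2]
def tri(rs):
    A=np.zeros((3,3));b=np.zeros(3)
    for o,d in rs:
        M=np.eye(3)-np.outer(d,d);A+=M;b+=M@o
    x=np.linalg.solve(A,b); return x,[float(np.linalg.norm((np.eye(3)-np.outer(d,d))@(x-o))) for o,d in rs]
E
python3 - <<'E'
from h import *
Z={"ratchet_stand":0,"fixed_stand":0,"bail":.140,"ratchet_seat":.175,"fixed_seat":.195,"pawl_tail":.048,"chocks":0,"shaft":.048}
for n in ["scene","side","wrist"]:
    c=optics.camera_info(n)
    for q,z in Z.items():
        for r in optics.pinpoint(n,q)[:3]:
            print(n,q,round(r["conf"],2),np.round(r["pixel"],1),np.round(onz(c,r["pixel"],z,n=="wrist"),3))
E
```

```text
scene ratchet_stand 0.63 [102.3 211.6] [ 0.282 -0.391  0.   ]
scene fixed_stand 0.97 [317.9 151.1] [0.2   0.333 0.   ]
scene fixed_stand 0.75 [137.1 270.5] [ 0.535 -0.329  0.   ]
scene fixed_stand 0.62 [329.1 238. ] [ 0.585  0.191 -0.   ]
scene bail 0.91 [ 91.7 164.6] [ 0.239 -0.39   0.14 ]
scene bail 0.86 [248.8 201.3] [ 0.52  -0.023  0.14 ]
scene ratchet_seat 0.9 [ 85.6 172.5] [ 0.318 -0.404  0.175]
scene ratchet_seat 0.85 [259.2 210.7] [ 0.597 -0.022  0.175]
scene fixed_seat 0.85 [323.  100.7] [0.198 0.33  0.195]
scene fixed_seat 0.81 [331.6 177.7] [0.558 0.187 0.195]
scene fixed_seat 0.51 [398.4 215. ] [0.733 0.276 0.195]
scene pawl_tail 0.51 [124.7 195.1] [ 0.286 -0.32   0.048]
scene pawl_tail 0.45 [289.3 237.4] [0.591 0.066 0.048]
scene pawl_tail 0.39 [397.5 218.1] [0.616 0.379 0.048]
scene chocks 0.9 [138.8 274.3] [ 0.549 -0.327  0.   ]
scene shaft 0.78 [133.5 271.6] [ 0.579 -0.337  0.048]
side ratchet_stand 0.91 [300.2 239.2] [ 0.607 -0.01   0.   ]
side fixed_stand 0.82 [268.3 204.7] [0.58  0.191 0.   ]
side fixed_stand 0.61 [222.6 253.6] [ 0.377 -0.01   0.   ]
side fixed_sta
[... 401 characters left out ...]
0.351 -0.324  0.195]
side chocks 0.79 [340.9 336. ] [ 0.555 -0.339  0.   ]
side shaft 0.73 [348.5 312.6] [ 0.574 -0.324  0.048]
wrist ratchet_stand 0.9 [135.5 362.7] [ 0.285 -0.398  0.   ]
wrist ratchet_stand 0.71 [310.4 175. ] [ 0.599 -0.013  0.   ]
wrist fixed_stand 0.57 [292.7  18. ] [0.573 0.19  0.   ]
wrist bail 0.61 [249.4 230.7] [ 0.52  -0.027  0.14 ]
wrist ratchet_seat 0.55 [355.  237.2] [ 0.602 -0.018  0.175]
wrist ratchet_seat 0.41 [295.1  17. ] [0.551 0.14  0.175]
wrist pawl_tail 0.9 [310.6 118.2] [0.587 0.064 0.048]
wrist pawl_tail 0.55 [124.1 350.9] [ 0.302 -0.307  0.048]
wrist chocks 0.87 [273.9 348.2] [ 0.561 -0.329  0.   ]
wrist shaft 0.37 [272.5 347.9] [ 0.554 -0.275  0.048]
```

```bash
python3 - <<'E'
from h import *
import cv2
C={n:optics.camera_info(n) for n in ["scene","side","wrist"]}
def T(name,d):
    x,r=tri([ray(C[n],p,n=="wrist") for n,p in d.items()]); print(name,np.round(x,4),np.round(r,4))
T("bail",dict(scene=(248.8,201.3),side=(275.9,206.7),wrist=(249.4,230.7)))
T("rseat",dict(scene=(259.2,210.7),side=(305.8,187.4),wrist=(355,237.2)))
T("fseat",dict(scene=(331.6,177.7),side=(267.8,151.1)))
T("rbase",dict(side=(300.2,239.2),wrist=(310.4,175)))
T("fbase",dict(scene=(329.1,238),side=(268.3,204.7)))
T("tail",dict(scene=(289.3,237.4),wrist=(310.6,118.2)))
for n in ["scene","side"]:
    for r in optics.masks_of(n,"shaft")[:3]:
        m=r["mask"]; ys,xs=np.nonzero(m); P=np.c_[xs,ys].astype(float); c=P.mean(0)
        v=np.linalg.svd(P-c,full_matrices=False)[2][0]; t=(P-c)@v
        a,b=c+v*t.min(),c+v*t.max()
        A,B=onz(C[n],a,.048),onz(C[n],b,.048)
        print(n,round(r["conf"],2),len(xs),np.round([a,b],1).tolist(),np.round(A,3),np.round(B,3),"L",np.linalg.norm(A-B).round(3))
ims=[cv2.imread("pics/a_scene.png")[100:330,50:400],cv2.imread("pics/a_side.png")[100:384,180:480]]
cv2.imwrite("pics/c1.png",cv2.resize(ims[0],None,fx=2.2,fy=2.2,interpolation=3))
cv2.imwrite("pics/c2.png",cv2.resize(ims[1],None,fx=2.1,fy=2.1,interpolation=3))
E
```

```text
bail [ 0.5194 -0.0255  0.139 ] [0.0026 0.0021 0.0023]
rseat [ 0.6012 -0.0201  0.1778] [0.0038 0.0015 0.0035]
fseat [0.5657 0.1817 0.2012] [0.0011 0.0011]
rbase [ 0.6014 -0.0133  0.003 ] [0.0033 0.0033]
fbase [ 0.5815  0.1936 -0.003 ] [0.0014 0.0014]
tail [0.5879 0.0654 0.0457] [0.002 0.002]
scene 0.86 698 [[121.7, 227.8], [154.8, 316.1]] [ 0.417 -0.345  0.048] [ 0.722 -0.311  0.048] L 0.307
side 0.92 1320 [[407.2, 293.5], [284.8, 339.4]] [ 0.729 -0.314  0.048] [ 0.422 -0.347  0.048] L 0.309
```

View pics/c1.png

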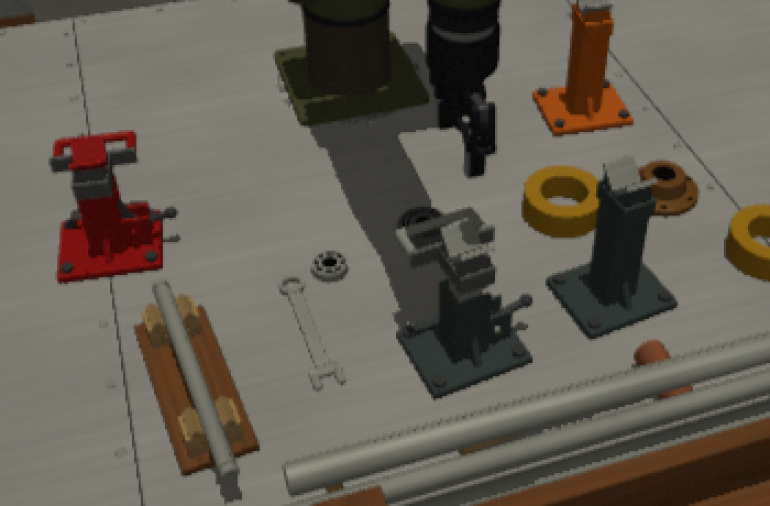

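View pics/c2.png

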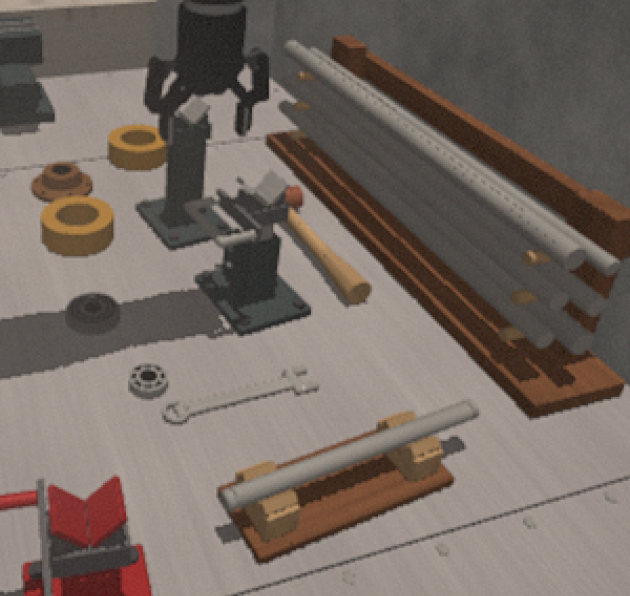

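The choice is confirmed: grey ratchet stand, with the bail on the -x side and the tail on +y, the grey fixed stand, and the loose shaft on the chocks. Next I need the stand yaw, using an enlarged wrist view.

```bash
python3 - <<'E'
from h import *
import cv2
im=cv2.imread("pics/a_wrist.png")[90:300,210:410]
cv2.imwrite("pics/c3.png",cv2.resize(im,None,fx=2.85,fy=2.85,interpolation=2))
C=optics.camera_info("wrist")
# model check: draw predicted outlines for yaw candidates
E
```

```text
(no output)
```

View pics/c3.png

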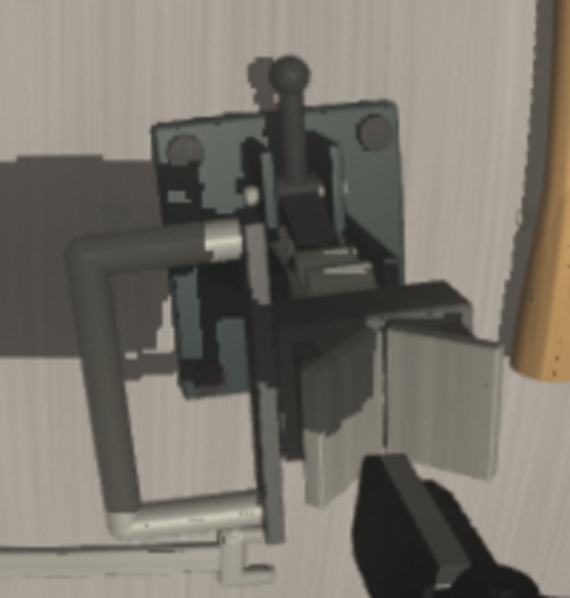

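```bash
python3 - <<'E'
from h import *
C=optics.camera_info("wrist")
p=lambda u,v:(210+u/2.85,90+v/2.85)
g=lambda u,v,z:onz(C,p(u,v),z,True)
a,b=g(152,127,.012),g(397,101,.012); l=g(185,398,.012); r=g(404,260,.012)
print("foot",a,b,l,r); d=b-a;print("len",np.linalg.norm(d),"yaw",np.degrees(np.arctan2(d[1],d[0])))
for q in(a-l,b-r): print("yaw side",np.degrees(np.arctan2(-q[0],q[1])))
t,bo=g(84,247,.14),g(120,517,.14); q=t-bo; print("bar",t,bo,np.linalg.norm(q),"yaw",np.degrees(np.arctan2(-q[0],q[1])),"mid",(t+bo)/2)
q=g(290,74,.048);print("tail",q)
for yaw in (6,8,10):
    w=np.radians(yaw);R=np.array([[np.cos(w),-np.sin(w)],[np.sin(w),np.cos(w)]])
    m=(a+b)[:2]/2; print(yaw,"base from foot",m-R@[0,.065],"from tail",q[:2]-R@[0,.091-.006])
E
```

```text
foot [0.53605291 0.04063315 0.012     ] [0.64386761 0.05486282 0.012     ] [ 0.55281019 -0.08541865  0.012     ] [ 0.65266236 -0.01766136  0.012     ]
len 0.10874968820041883 yaw 7.518589022741776
yaw side 7.572481475267569
yaw side 6.9142891253382155
bar [0.51257729 0.02089148 0.14      ] [ 0.52272263 -0.06901681  0.14      ] 0.09047888186516694 yaw 6.438078473962743 mid [ 0.51764996 -0.02406266  0.14      ]
tail [0.5879201  0.06630444 0.048     ]
6 base from foot [ 0.59675461 -0.01689594] from tail [ 0.59680502 -0.01822992]
8 base from foot [ 0.59900651 -0.01661944] from tail [ 0.59974981 -0.01786835]
10 base from foot [ 0.60124739 -0.01626452] from tail [ 0.60268019 -0.01740422]
```

```bash
python3 -m creep '[{"twist":[0,0,-7.2],"offset":[-0.6,2.5,0],"fingers":40},{"twist":[0,0,0],"offset":[0,0,2.5],"fingers":40},{"twist":[0,0,0],"offset":[0,0,0],"fingers":40},{"twist":[0,0,0],"offset":[0,0,0],"fingers":40}]' 60; python3 - <<'E'
from h import *
import cv2
s=sense();print(s["eef_pos"],s["width"]);print(s["tcp_rot"])
for n in ("wrist","side"):cv2.imwrite(f"pics/b_{n}.png",optics.get_image(n)[:,:,::-1])
E
```

```text
time_s: 1.95
eef_pos: [0.5192, -0.0249, 0.2068]
tcp_rot: [[0.992, 0.125, 0.0], [0.125, -0.992, 0.0], [0.0, -0.0, -1.0]]
ft_force: [0.2, -0.4, -0.1]
width: 0.399
[ 0.51917871 -0.02486754  0.20677792] 0.39855942893857943
[[ 9.92099464e-01  1.25453604e-01  2.17575811e-04]
 [ 1.25453595e-01 -9.92099487e-01  5.44422333e-05]
 [ 2.22686825e-04 -2.67164427e-05 -9.99999975e-01]]
```

View pics/b_wrist.png

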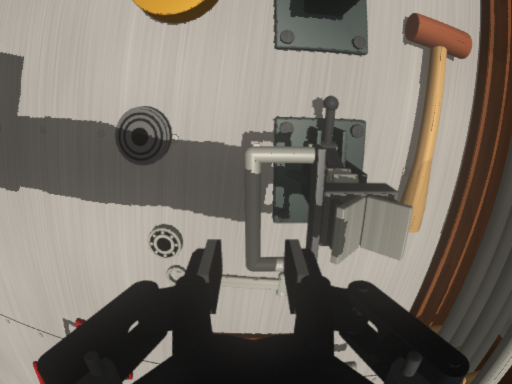

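View pics/b_side.png

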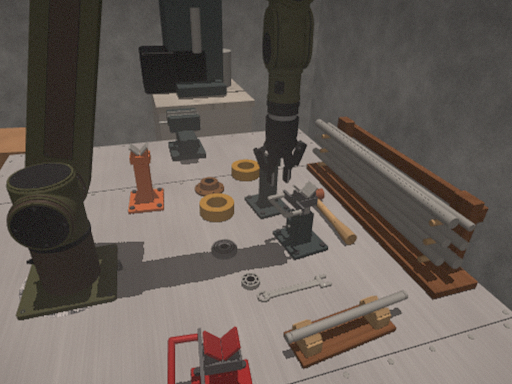

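```bash
python3 - <<'E'
from h import *
import cv2
C={n:optics.camera_info(n) for n in("side","scene")}
s=sense();R=np.array(s["tcp_rot"]);t=np.array(s["eef_pos"])
for n,x,y in (("side",220,90),("scene",200,60)):
    im=optics.get_image(n)[:,:,::-1].copy()[y:y+130,x:x+150]
    im=cv2.resize(im,None,fx=4.5,fy=4.5,interpolation=2)
    for zz in range(0,100,20):
        for xx in range(-60,61,20):
            p=project(C[n],t+R@np.array([xx/1000,0,-zz/1000]),False)
            q=((p-[x,y]+.5)*4.5).astype(int); cv2.circle(im,tuple(map(int,q)),3,(0,255,255) if xx else (0,0,255),-1)
    cv2.imwrite(f"pics/d_{n}.png",im)
E
```

```text
(no output)
```

View pics/d_side.png

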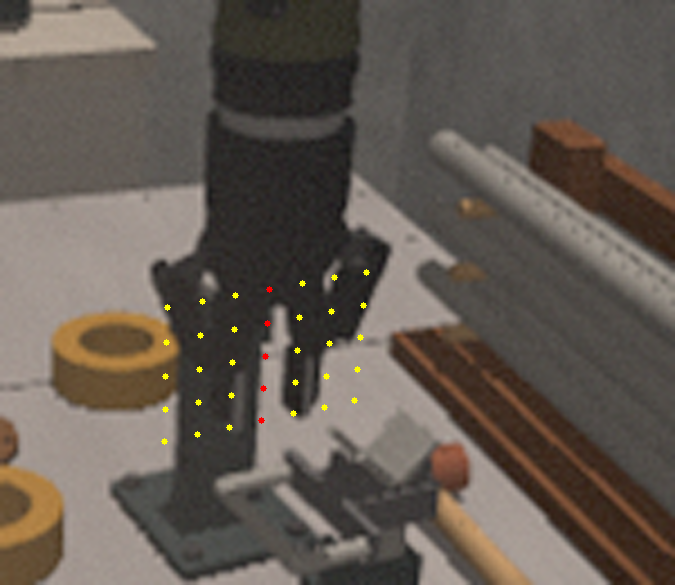

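View pics/d_scene.png

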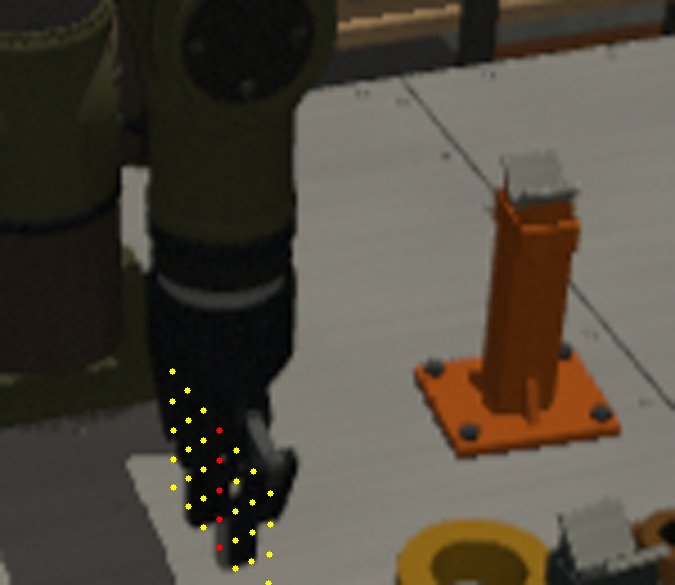

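At 40 % opening the knuckles stick out to about ±57–75 mm, roughly 40 mm above the tips. A vertical grip would hit the head. I'll tilt the tool about 40° away from the head, so one finger goes beneath the bar and the other into the gap.

```bash
python3 -m creep '[{"twist":[0,10,0],"offset":[-3.3,0,0],"fingers":32},{"twist":[0,10,0],"offset":[0,0,0],"fingers":32},{"twist":[0,10,0],"offset":[0,0,0],"fingers":32},{"twist":[0,10,0],"offset":[0,0,0],"fingers":32},{"twist":[0,0,0],"offset":[0,0,0],"fingers":32},{"twist":[0,0,0],"offset":[0,0,0],"fingers":32}]' 60; cat > d.py <<'E'
from h import *
import sys
t=np.array(eval(sys.argv[1]));s=sense();R=np.array(s["tcp_rot"]);print("pos",np.round(s["eef_pos"],4),"tool offset cm",np.round(R.T@(t-s["eef_pos"])*100,2),"f",np.round(s["ft_force"],1),"w",round(s["width"],3),"zdir",np.round(R[:,2],3))
E
python3 d.py "[.531,-.0235,.1255]"
python3 -c "
from h import *
import cv2
cv2.imwrite('pics/e_w.png',optics.get_image('wrist')[:,:,::-1])"
```

```text
time_s: 2.9
eef_pos: [0.4878, -0.0295, 0.208]
tcp_rot: [[0.761, 0.125, 0.636], [0.096, -0.992, 0.08], [0.641, 0.001, -0.767]]
ft_force: [0.6, -0.4, 2.1]
width: 0.322
pos [ 0.4878 -0.0295  0.208 ] tool offset cm [-1.94 -0.06  9.13] f [ 0.6 -0.4  2.1] w 0.322 zdir [ 0.636  0.08  -0.767]
```

View pics/e_w.png

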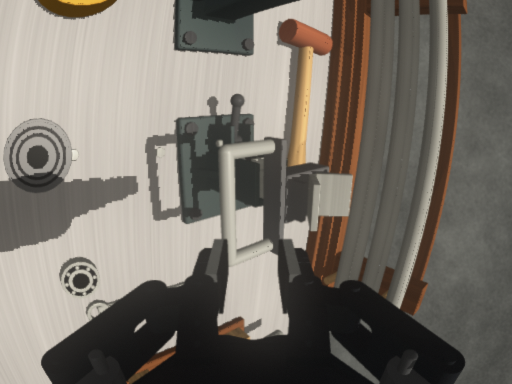

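```bash
python3 - <<'E'
from h import *
c=optics.camera_info("wrist")
a,b=onz(c,(227,152),.14,True),onz(c,(233,257),.14,True);q=a-b
print(a,b,(a+b)/2,np.degrees(np.arctan2(-q[0],q[1])))
for k in ("bail","ratchet_seat","fixed_stand"):
  for r in optics.pinpoint("wrist",k)[:2]: print(k,r["conf"],r["pixel"],onz(c,r["pixel"],{"bail":.14,"ratchet_seat":.175}.get(k,0),True))
E
```

```text
[0.51558775 0.0180705  0.14      ] [ 0.52979685 -0.07006078  0.14      ] [ 0.5226923  -0.02599514  0.14      ] 9.15878522959578
bail 0.84 [229.3, 208.8] [ 0.52208729 -0.02644459  0.14      ]
bail 0.33 [76.8, 275.2] [ 0.40242805 -0.05832152  0.14      ]
ratchet_seat 0.47 [217.1, 162.1] [0.48387421 0.01637637 0.175     ]
fixed_stand 0.72 [217.8, 1.1] [5.78335711e-01 1.97747775e-01 5.55111512e-17]
```

```bash
python3 -m creep '[{"twist":[0,0,0],"offset":[-1.85,0,2],"fingers":32},{"twist":[0,0,0],"offset":[0,0,2.5],"fingers":32},{"twist":[0,0,0],"offset":[0,0,1.5],"fingers":32},{"twist":[0,0,0],"offset":[0,0,0],"fingers":32},{"twist":[0,0,0],"offset":[0,0,0],"fingers":32}]' 60; 
python3 d.py "[.5325,-.0235,.1255]"
python3 -c "
from h import *
import cv2
cv2.imwrite('pics/f_w.png',optics.get_image('wrist')[:,:,::-1])
im=optics.get_image('side')[:,:,::-1][110:270,210:370];cv2.imwrite('pics/f_s.png',cv2.resize(im,None,fx=3.5,fy=3.5))"
```

```text
time_s: 3.72
eef_pos: [0.5113, -0.0262, 0.149]
tcp_rot: [[0.762, 0.126, 0.636], [0.096, -0.992, 0.08], [0.641, 0.0, -0.768]]
ft_force: [-0.9, -0.6, -0.6]
width: 0.313
pos [ 0.5113 -0.0262  0.149 ] tool offset cm [0.14 0.   3.17] f [-0.9 -0.6 -0.6] w 0.313 zdir [ 0.636  0.08  -0.768]
```

View pics/f_w.png

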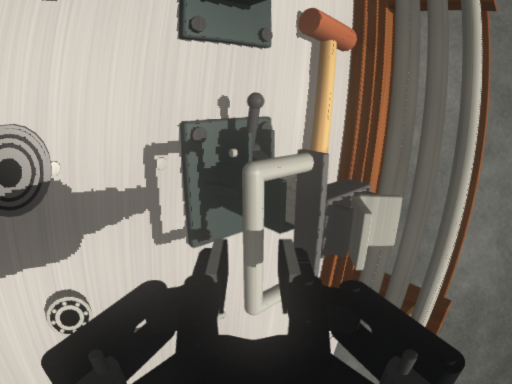

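View pics/f_s.png

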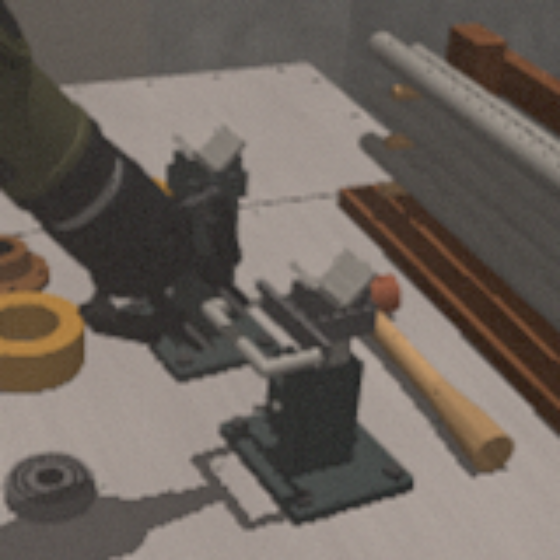

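The wrist view shows the bar at column ~254, midway between the fingertips at ~215 and ~290. I'll advance and close.

```bash
python3 -m creep '[{"twist":[0,0,0],"offset":[0,0,1.6],"fingers":32},{"twist":[0,0,0],"offset":[0,0,1.5],"fingers":32},{"twist":[0,0,0],"offset":[0,0,0],"fingers":32},{"twist":[0,0,0],"offset":[0,0,0],"fingers":20},{"twist":[0,0,0],"offset":[0,0,0],"fingers":10},{"twist":[0,0,0],"offset":[0,0,0],"fingers":0},{"twist":[0,0,0],"offset":[0,0,0],"fingers":0}]' 40; 
python3 d.py "[.5325,-.0235,.1255]"
python3 -c "
from h import *
import cv2
cv2.imwrite('pics/g_w.png',optics.get_image('wrist')[:,:,::-1])
im=optics.get_image('side')[:,:,::-1][110:270,210:370];cv2.imwrite('pics/g_s.png',cv2.resize(im,None,fx=3.5,fy=3.5))"
```

```text
time_s: 4.7
eef_pos: [0.5307, -0.0236, 0.1258]
tcp_rot: [[0.76, 0.125, 0.637], [0.096, -0.992, 0.08], [0.642, 0.0, -0.767]]
ft_force: [-3.7, -0.2, 5.7]
width: 0.123
pos [ 0.5307 -0.0236  0.1258] tool offset cm [0.12 0.01 0.13] f [-3.7 -0.2  5.7] w 0.123 zdir [ 0.637  0.08  -0.767]
```

View pics/g_w.png

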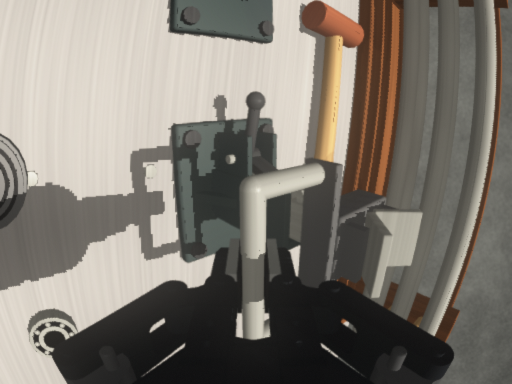

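View pics/g_s.png

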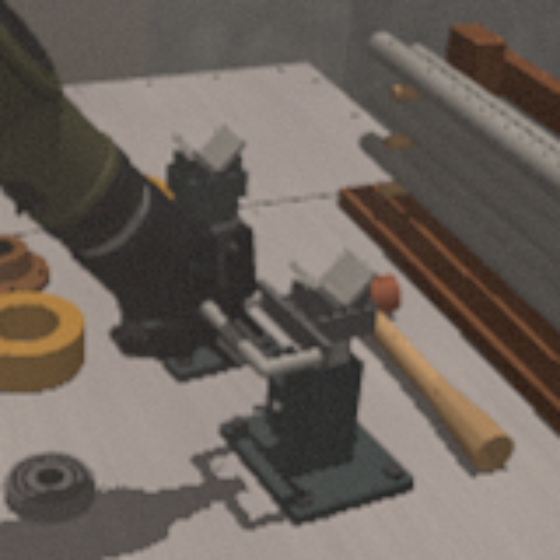

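```bash
python3 -m creep '[{"twist":[0,0,0],"offset":[0,0,0],"fingers":0},{"twist":[0,0,0],"offset":[0.26,0,-0.31],"fingers":0},{"twist":[0,0,0],"offset":[0.26,0,-0.31],"fingers":0},{"twist":[0,0,0],"offset":[0.26,0,-0.31],"fingers":0},{"twist":[0,0,0],"offset":[0,0,0],"fingers":0}]' 70; python3 d.py "[.5307,-.0236,.1498]";python3 -m creep '[{"twist":[0,0,0],"offset":[0.26,0,-0.31],"fingers":0},{"twist":[0,0,0],"offset":[0.26,0,-0.31],"fingers":0},{"twist":[0,0,0],"offset":[0.26,0,-0.31],"fingers":0},{"twist":[0,0,0],"offset":[0,0,0],"fingers":0},{"twist":[0,0,0],"offset":[0,0,0],"fingers":0}]';
python3 d.py "[.5307,-.0236,.1498]"
python3 -c "
from h import *
import cv2
cv2.imwrite('pics/k_w.png',optics.get_image('wrist')[:,:,::-1])
im=optics.get_image('side')[:,:,::-1][110:270,210:370];cv2.imwrite('pics/k_s.png',cv2.resize(im,None,fx=3.5,fy=3.5))"
```

```text
time_s: 5.42
eef_pos: [0.5305, -0.0237, 0.1366]
tcp_rot: [[0.762, 0.125, 0.635], [0.096, -0.992, 0.08], [0.64, 0.0, -0.768]]
ft_force: [7.2, 1.6, -6.8]
width: 0.113
pos [ 0.5305 -0.0237  0.1366] tool offset cm [ 0.86 -0.   -1.  ] f [ 7.2  1.6 -6.8] w 0.113 zdir [ 0.635  0.08  -0.768]
time_s: 6.05
eef_pos: [0.5305, -0.0236, 0.1487]
tcp_rot: [[0.762, 0.125, 0.635], [0.096, -0.992, 0.08], [0.64, -0.0, -0.768]]
ft_force: [7.0, 0.2, -6.6]
width: 0.116
pos [ 0.5305 -0.0236  0.1487] tool offset cm [ 0.08 -0.   -0.07] f [ 7.   0.2 -6.6] w 0.116 zdir [ 0.635  0.08  -0.768]
```

View pics/k_s.png

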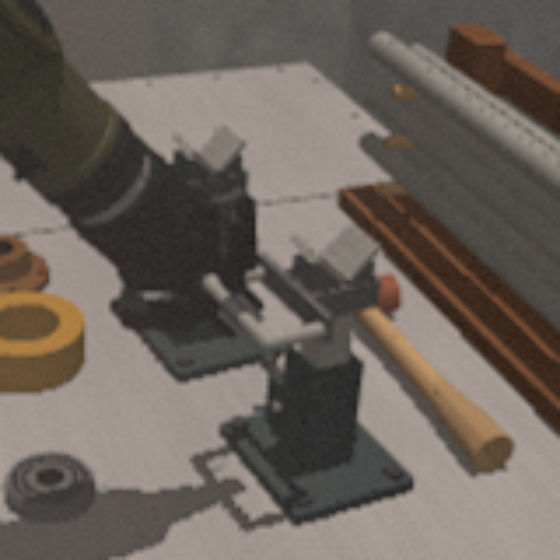

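View pics/k_w.png

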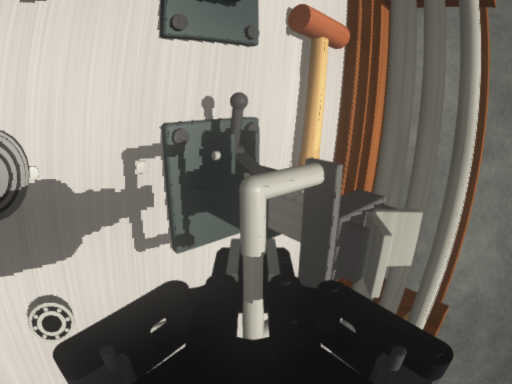

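```bash
python3 -m creep '[{"twist":[0,0,0],"offset":[0.16,0,-0.2],"fingers":0},{"twist":[0,0,0],"offset":[0,0,0],"fingers":0},{"twist":[0,0,0],"offset":[0,0,0],"fingers":0}]' 70; python3 -m creep '[{"twist":[0,0,0],"offset":[-0.12,0,0.15],"fingers":0},{"twist":[0,0,0],"offset":[-0.12,0,0.15],"fingers":0},{"twist":[0,0,0],"offset":[-0.06,0,0.08],"fingers":0},{"twist":[0,0,0],"offset":[0,0,0],"fingers":0},{"twist":[0,0,0],"offset":[0,0,0],"fingers":0}]'
```

```text
time_s: 6.52
eef_pos: [0.5305, -0.0237, 0.1512]
tcp_rot: [[0.762, 0.125, 0.635], [0.096, -0.992, 0.08], [0.64, -0.0, -0.768]]
ft_force: [7.0, 1.9, -6.3]
width: 0.117
time_s: 7.15
eef_pos: [0.5305, -0.0236, 0.1463]
tcp_rot: [[0.762, 0.125, 0.635], [0.096, -0.992, 0.08], [0.64, -0.0, -0.768]]
ft_force: [7.6, 1.5, -7.1]
width: 0.113
```

```bash
python3 -m creep '[{"twist":[0,0,0],"offset":[-0.1,0,0.12],"fingers":0},{"twist":[0,0,0],"offset":[-0.06,0,0.08],"fingers":0},{"twist":[0,0,0],"offset":[0,0,0],"fingers":0},{"twist":[0,0,0],"offset":[0,0,0],"fingers":0}]'
```

```text
time_s: 7.65
eef_pos: [0.5307, -0.0236, 0.1456]
tcp_rot: [[0.76, 0.125, 0.638], [0.096, -0.992, 0.08], [0.643, 0.0, -0.766]]
ft_force: [-8.6, -0.5, 13.5]
width: 0.11
```

The force flipped to +13.5 N at 19.8 mm above the start height, so the pawl has caught and holds. I'll release and back out.

```bash
python3 -m creep '[{"twist":[0,0,0],"offset":[0.08,0,-0.1],"fingers":10},{"twist":[0,0,0],"offset":[0,0,0],"fingers":22},{"twist":[0,0,0],"offset":[0,0,0],"fingers":32},{"twist":[0,0,0],"offset":[0,0,0],"fingers":32},{"twist":[0,0,0],"offset":[0,0,-1.5],"fingers":32},{"twist":[0,0,0],"offset":[0,0,-3],"fingers":32},{"twist":[0,0,0],"offset":[0,0,-4],"fingers":32},{"twist":[0,0,0],"offset":[0,0,-4],"fingers":40},{"twist":[0,-10,0],"offset":[0,0,0],"fingers":60},{"twist":[0,-10,0],"offset":[0,0,0],"fingers":80},{"twist":[0,-10,0],"offset":[0,0,0],"fingers":80},{"twist":[0,-10,0],"offset":[0,0,0],"fingers":80},{"twist":[0,0,0],"offset":[0,0,0],"fingers":80}]'
python3 - <<'E'
from h import *
import cv2
C={}
print(sense()["ft_force"])
rs={}
for n in("scene","side","wrist"):
    cv2.imwrite(f'pics/m_{n}.png',optics.get_image(n)[:,:,::-1]); C[n]=optics.camera_info(n)
    for k,z in (("ratchet_seat",.195),("bail",.16),("fixed_seat",.195),("shaft",.048)):
        for r in optics.pinpoint(n,k)[:3]:
            p=onz(C[n],r["pixel"],z,n=="wrist"); print(n,k,round(r["conf"],2),np.round(r["pixel"],1),np.round(p,3))
E
```

```text
time_s: 9.28
eef_pos: [0.4538, -0.0333, 0.2392]
tcp_rot: [[0.992, 0.126, -0.007], [0.126, -0.992, 0.0], [-0.007, -0.001, -1.0]]
ft_force: [-0.7, -0.6, -0.5]
width: 0.799
[-0.74896935 -0.58677484 -0.54484642]
scene ratchet_seat 0.69 [ 83.5 172.3] [ 0.343 -0.407  0.195]
scene ratchet_seat 0.59 [259.1 204.2] [ 0.595 -0.023  0.195]
scene bail 0.69 [ 93.  164.3] [ 0.267 -0.385  0.16 ]
scene bail 0.57 [249.9 191. ] [ 0.504 -0.015  0.16 ]
scene fixed_seat 0.94 [334.  180.2] [0.569 0.188 0.195]
scene fixed_seat 0.74 [320.3 102.4] [0.205 0.318 0.195]
scene shaft 0.65 [136.3 269. ] [ 0.573 -0.33   0.048]
scene shaft 0.24 [243.7 203.9] [ 0.428 -0.007  0.048]
side ratchet_seat 0.92 [304.4 181.6] [ 0.598 -0.016  0.195]
side ratchet_seat 0.7 [223.4 343.1] [ 0.284 -0.43   0.195]
side ratchet_seat 0.67 [341.6 335.2] [ 0.454 -0.467  0.195]
side bail 0.75 [170.9 363.9] [ 0.208 -0.416  0.16 ]
side bail 0.58 [275.9 206.3] [ 0.505 -0.057  0.16 ]
side fixed_seat 0.72 [140.1 147.7] [0.2   0.318 0.195]
side fixed_seat 0.68 [270.7 151.6] [0.578 0.187 0.195]
side fixed_seat 0.33 [217.9 211.1] [ 0.351 -0.091  0.195]
side shaft 0.66 [347.6 316.1] [ 0.568 -0.332  0.048]
wrist ratchet_seat 0.56 [442.1 220. ] [ 0.6   -0.016  0.195]
wrist ratchet_seat 0.32 [366.   14.1] [0.504 0.119 0.195]
```

View pics/m_side.png

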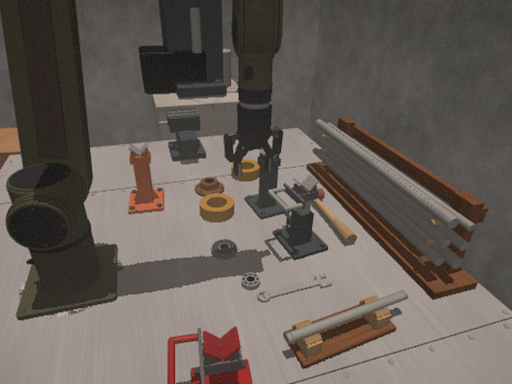

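View pics/m_wrist.png

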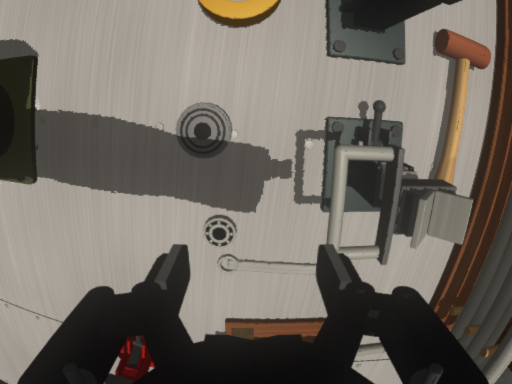

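The ratchet rest holds at the new height with the arm clear. Next I'll go over the shaft with the jaws across it.

```bash
python3 -m creep '[{"twist":[0,0,0],"offset":[1.35,5.16,0],"fingers":80},{"twist":[0,0,0],"offset":[1.35,5.16,0],"fingers":80},{"twist":[0,0,0],"offset":[1.35,5.16,0],"fingers":80},{"twist":[0,0,0],"offset":[1.35,5.16,0],"fingers":80},{"twist":[0,0,0],"offset":[1.35,5.16,0],"fingers":80},{"twist":[0,0,0],"offset":[1.35,5.16,0],"fingers":80},{"twist":[0,0,10.2],"offset":[0,0,0],"fingers":80},{"twist":[0,0,10.2],"offset":[0,0,0],"fingers":80},{"twist":[0,0,10.2],"offset":[0,0,0],"fingers":80},{"twist":[0,0,10.2],"offset":[0,0,0],"fingers":80},{"twist":[0,0,10.2],"offset":[0,0,0],"fingers":80},{"twist":[0,0,10.2],"offset":[0,0,0],"fingers":80},{"twist":[0,0,10.2],"offset":[0,0,0],"fingers":80},{"twist":[0,0,10.2],"offset":[0,0,0],"fingers":80},{"twist":[0,0,9.4],"offset":[0,0,0],"fingers":80},{"twist":[0,0,0],"offset":[0,0,0],"fingers":80},{"twist":[0,0,0],"offset":[0,0,0],"fingers":80}]'
python3 d.py "[.573,-.330,.030]"
cat > sh.py <<'E'
from h import *
import cv2,sys
z=float(sys.argv[1]);tag=sys.argv[2]
for n in sys.argv[3:]:
    im=optics.get_image(n)[:,:,::-1].copy();cv2.imwrite(f'pics/{tag}_{n}.png',im); c=optics.camera_info(n)
    for r in optics.masks_of(n,"shaft")[:2]:
        ys,xs=np.nonzero(r["mask"]); P=np.c_[xs,ys].astype(float); m=P.mean(0)
        v=np.linalg.svd(P-m,full_matrices=False)[2][0];t=(P-m)@v
        # centreline per end from world points
        W=np.array([onz(c,p,z,n=="wrist") for p in P[::5]])[:,:2]; wm=W.mean(0); wv=np.linalg.svd(W-wm,full_matrices=False)[2][0]; tt=(W-wm)@wv
        print(n,round(r["conf"],2),len(xs),"dir",np.degrees(np.arctan2(wv[1],wv[0])).round(2),"ends",np.round(wm+wv*tt.min(),3),np.round(wm+wv*tt.max(),3),"L",np.ptp(tt).round(3),"mid",np.round(wm+wv*(tt.min()+tt.max())/2,4))
E
python3 sh.py .048 n wrist scene side
```

```text
time_s: 12.15
eef_pos: [0.57, -0.3307, 0.2407]
tcp_rot: [[0.11, -0.994, -0.004], [-0.994, -0.11, -0.0], [-0.0, 0.004, -1.0]]
ft_force: [0.7, -0.3, -0.4]
width: 0.802
pos [ 0.57   -0.3307  0.2407] tool offset cm [-0.03 -0.38 21.07] f [ 0.7 -0.3 -0.4] w 0.802 zdir [-0.004 -0.    -1.   ]
wrist 0.75 4223 dir -173.83 ends [ 0.723 -0.311] [ 0.419 -0.344] L 0.306 mid [ 0.571  -0.3276]
wrist 0.58 975 dir -49.16 ends [ 0.385 -0.005] [ 0.433 -0.06 ] L 0.073 mid [ 0.4089 -0.0324]
scene 0.57 849 dir 6.2 ends [ 0.414 -0.345] [ 0.722 -0.311] L 0.31 mid [ 0.568  -0.3281]
side 0.77 1471 dir -173.85 ends [ 0.728 -0.314] [ 0.422 -0.346] L 0.308 mid [ 0.5747 -0.33  ]
```

View pics/n_wrist.png

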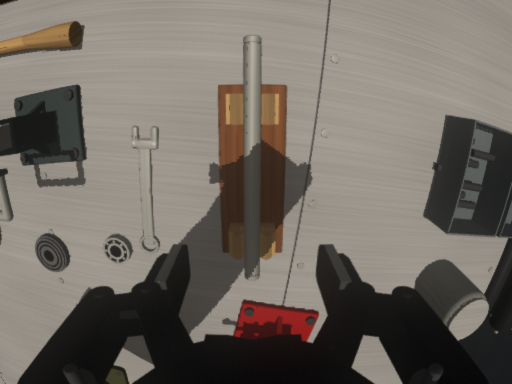

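```bash
python3 -m creep '[{"twist":[0,0,0],"offset":[-0.2,-0.17,5],"fingers":60},{"twist":[0,0,0],"offset":[0,0,5],"fingers":60},{"twist":[0,0,0],"offset":[0,0,4],"fingers":60},{"twist":[0,0,0],"offset":[0,0,3],"fingers":60},{"twist":[0,0,0],"offset":[0,0,2],"fingers":60},{"twist":[0,0,0],"offset":[0,0,2],"fingers":60},{"twist":[0,0,0],"offset":[0,0,0],"fingers":60},{"twist":[0,0,0],"offset":[0,0,0],"fingers":60}]'
python3 d.py "[.5715,-.3285,.029]"
python3 -c "
from h import *
import cv2
for n in('wrist','side'):cv2.imwrite(f'pics/o_{n}.png',optics.get_image(n)[:,:,::-1])"
```

```text
time_s: 13.45
eef_pos: [0.5713, -0.3288, 0.0316]
tcp_rot: [[0.108, -0.994, -0.002], [-0.994, -0.108, -0.001], [0.001, 0.002, -1.0]]
ft_force: [0.5, -0.5, 0.6]
width: 0.604
pos [ 0.5713 -0.3288  0.0316] tool offset cm [-0.03 -0.03  0.26] f [ 0.5 -0.5  0.6] w 0.604 zdir [-0.002 -0.001 -1.   ]
```

View pics/o_wrist.png

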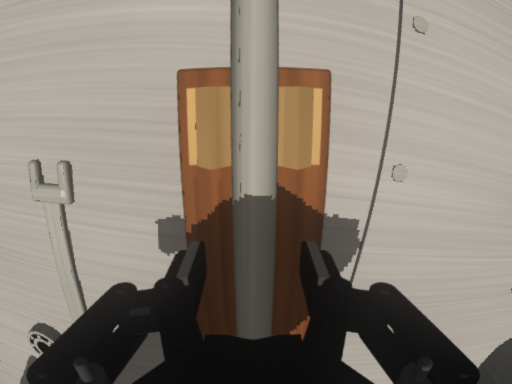

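View pics/o_side.png

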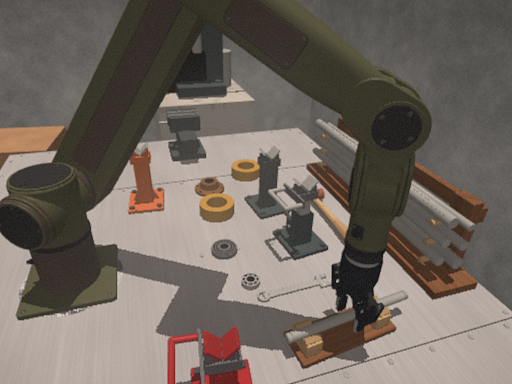

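The shaft at column 255 is centred between the fingers at 195 and 313. I'll grip it and make a small test lift.

```bash
python3 -m creep '[{"twist":[0,0,0],"offset":[0,0,0.25],"fingers":40},{"twist":[0,0,0],"offset":[0,0,0],"fingers":25},{"twist":[0,0,0],"offset":[0,0,0],"fingers":10},{"twist":[0,0,0],"offset":[0,0,0],"fingers":10},{"twist":[0,0,0],"offset":[0,0,0],"fingers":10},{"twist":[0,0,0],"offset":[0,0,0],"fingers":10}]' 90;python3 -m creep '[{"twist":[0,0,0],"offset":[0,0,-0.5],"fingers":10},{"twist":[0,0,0],"offset":[0,0,-1.5],"fingers":10},{"twist":[0,0,0],"offset":[0,0,-2],"fingers":10},{"twist":[0,0,0],"offset":[0,0,0],"fingers":10},{"twist":[0,0,0],"offset":[0,0,0],"fingers":10}]'; python3 sh.py .09 p wrist side; python3 -c "from station import sense;print(sense()['moment'])"
```

```text
time_s: 14.3
eef_pos: [0.5711, -0.3295, 0.029]
tcp_rot: [[0.107, -0.994, -0.003], [-0.994, -0.107, -0.002], [0.002, 0.003, -1.0]]
ft_force: [0.0, -4.5, 5.2]
width: 0.205
time_s: 14.92
eef_pos: [0.5702, -0.3277, 0.0675]
tcp_rot: [[0.108, -0.994, -0.005], [-0.994, -0.108, 0.001], [-0.002, 0.005, -1.0]]
ft_force: [-0.5, 0.5, -7.7]
width: 0.204
side 0.6 1412 dir -112.96 ends [0.678 0.449] [0.488 0.001] L 0.487 mid [0.5834 0.2249]
[0.00580217 0.06178235 0.00930322]
```

View pics/p_side.png

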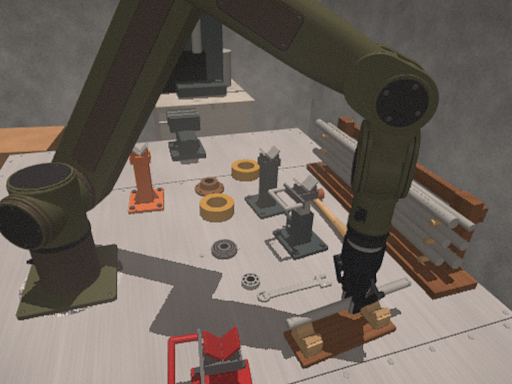

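```bash
python3 -m creep '[{"twist":[0,0,0],"offset":[0,0,-3.5],"fingers":10},{"twist":[0,0,0],"offset":[0,0,-4.5],"fingers":10},{"twist":[0,0,0],"offset":[0,0,-5],"fingers":10},{"twist":[0,0,0],"offset":[0,0,-5],"fingers":10},{"twist":[0,0,-6],"offset":[0,0,-4],"fingers":10},{"twist":[0,0,-10.2],"offset":[0,0,0],"fingers":10},{"twist":[0,0,-10.2],"offset":[0,0,0],"fingers":10},{"twist":[0,0,-10.2],"offset":[0,0,0],"fingers":10},{"twist":[0,0,-10.2],"offset":[0,0,0],"fingers":10},{"twist":[0,0,-10.2],"offset":[0,0,0],"fingers":10},{"twist":[0,0,-10.2],"offset":[0,0,0],"fingers":10},{"twist":[0,0,-10.2],"offset":[0,0,0],"fingers":10},{"twist":[0,0,-8],"offset":[0,0,0],"fingers":10},{"twist":[0,0,-5.4],"offset":[0,0,0],"fingers":10},{"twist":[0,0,0],"offset":[0,0,0],"fingers":10},{"twist":[0,0,0],"offset":[0,0,0],"fingers":10}]'; python3 d.py "[.586,.085,.285]"
```

```text
time_s: 17.12
eef_pos: [0.5715, -0.3284, 0.288]
tcp_rot: [[0.993, 0.12, -0.004], [0.12, -0.993, 0.0], [-0.004, -0.001, -1.0]]
ft_force: [0.1, 0.0, -6.9]
width: 0.205
pos [ 0.5715 -0.3284  0.288 ] tool offset cm [  6.42 -40.86   0.3 ] f [ 0.1  0.  -6.9] w 0.205 zdir [-0.004  0.    -1.   ]
```

```bash
python3 -m creep '[{"twist":[0,0,0],"offset":[0.4,-3,0],"fingers":10},{"twist":[0,0,0],"offset":[0.8,-5,0],"fingers":10},{"twist":[0,0,0],"offset":[0.8,-5,0],"fingers":10},{"twist":[0,0,0],"offset":[0.8,-5,0],"fingers":10},{"twist":[0,0,0],"offset":[0.8,-5,0],"fingers":10},{"twist":[0,0,0],"offset":[0.8,-5,0],"fingers":10},{"twist":[0,0,0],"offset":[0.8,-5,0],"fingers":10},{"twist":[0,0,0],"offset":[0.7,-4.5,0],"fingers":10},{"twist":[0,0,0],"offset":[0.5,-3.36,0],"fingers":10},{"twist":[0,0,0],"offset":[0,0,0],"fingers":10},{"twist":[0,0,0],"offset":[0,0,0],"fingers":10},{"twist":[0,0,0],"offset":[0,0,0],"fingers":10}]'; python3 d.py "[.586,.085,.176]"; python3 sh.py .304 q wrist scene side; python3 - <<'E'
from h import *
for n in ("scene","side","wrist"):
    c=optics.camera_info(n)
    for k,z in (("ratchet_seat",.195),("fixed_seat",.195)):
        for r in optics.pinpoint(n,k)[:2]:
            print(n,k,round(r["conf"],2),np.round(r["pixel"],1),np.round(onz(c,r["pixel"],z,n=="wrist"),3))
E
```

```text
time_s: 18.62
eef_pos: [0.5853, 0.0839, 0.2883]
tcp_rot: [[0.993, 0.12, -0.003], [0.12, -0.993, -0.001], [-0.003, 0.0, -1.0]]
ft_force: [-0.6, 1.0, -7.1]
width: 0.202
pos [0.5853 0.0839 0.2883] tool offset cm [ 0.12 -0.1  11.23] f [-0.6  1.  -7.1] w 0.202 zdir [-0.003 -0.001 -1.   ]
wrist 0.88 15048 dir -83.0 ends [0.569 0.209] [0.59  0.037] L 0.174 mid [0.5793 0.1229]
wrist 0.17 274 dir -1.48 ends [0.516 0.206] [0.535 0.206] L 0.019 mid [0.5251 0.2059]
scene 0.61 914 dir 97.27 ends [ 0.596 -0.061] [0.557 0.243] L 0.307 mid [0.5766 0.0912]
scene 0.26 389 dir 3.17 ends [ 0.719 -0.23 ] [ 0.846 -0.223] L 0.128 mid [ 0.7825 -0.2264]
side 0.61 459 dir -83.2 ends [0.565 0.264] [ 0.605 -0.069] L 0.335 mid [0.5851 0.0974]
scene ratchet_seat 0.95 [ 82.1 171.5] [ 0.338 -0.41   0.195]
scene ratchet_seat 0.81 [258.6 203.2] [ 0.592 -0.023  0.195]
scene fixed_seat 0.82 [330.8 180.4] [0.567 0.18  0.195]
scene fixed_seat 0.78 [319.2  98.8] [0.183 0.324 0.195]
side ratchet_seat 0.97 [218.  342.8] [ 0.277 -0.427  0.195]
side ratchet_seat 0.91 [303.  182.6] [ 0.592 -0.02   0.195]
side fixed_seat 0.9 [139.4 151.1] [0.197 0.292 0.195]
side fixed_seat 0.63 [267.5 150.2] [0.572 0.199 0.195]
wrist fixed_seat 0.28 [138.3  68.6] [0.478 0.185 0.195]
```

View pics/q_wrist.png

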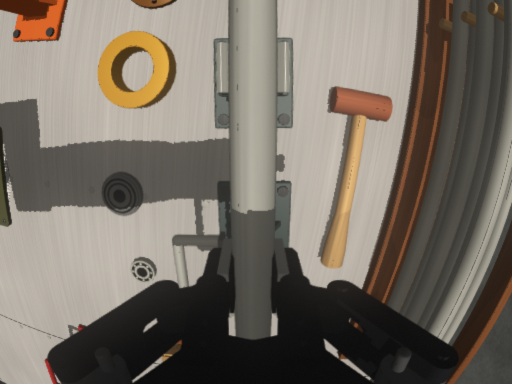

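View pics/q_scene.png

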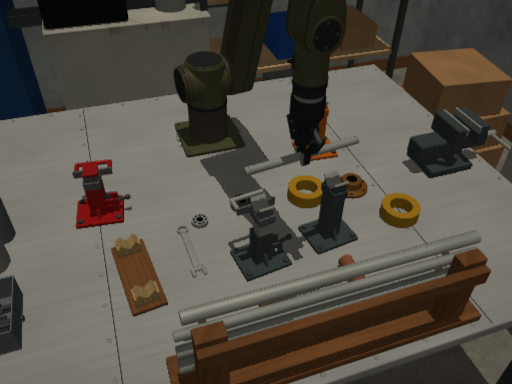

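View pics/q_side.png

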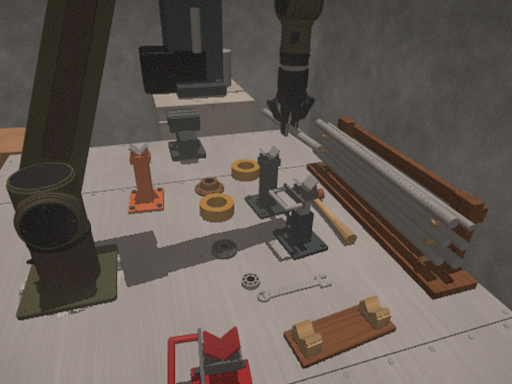

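The wrist view shows the shaft (231–277) centred on the fixed stand's V head (215–292), and also over the ratchet foot (218–291). I'll lower it in stages.

```bash
python3 -m creep '[{"twist":[0,0,0],"offset":[0,0,2],"fingers":10},{"twist":[0,0,0],"offset":[0,0,3],"fingers":10},{"twist":[0,0,0],"offset":[0,0,2],"fingers":10},{"twist":[0,0,0],"offset":[0,0,1],"fingers":10},{"twist":[0,0,0],"offset":[0,0,0],"fingers":10},{"twist":[0,0,0],"offset":[0,0,0],"fingers":10}]'; python3 d.py "[.586,.085,.176]"; python3 sh.py .224 r wrist scene side;python3 -c "
import cv2
a=cv2.imread('pics/r_scene.png')[130:260,210:390];cv2.imwrite('pics/r_c.png',cv2.resize(a,None,fx=4,fy=4,interpolation=2))
a=cv2.imread('pics/r_side.png')[110:260,210:370];cv2.imwrite('pics/r_d.png',cv2.resize(a,None,fx=4,fy=4,interpolation=2))"
```

```text
time_s: 19.98
eef_pos: [0.5859, 0.085, 0.2093]
tcp_rot: [[0.993, 0.122, -0.001], [0.122, -0.993, 0.0], [-0.001, -0.0, -1.0]]
ft_force: [0.3, -0.1, -7.3]
width: 0.205
pos [0.5859 0.085  0.2093] tool offset cm [0.02 0.   3.33] f [ 0.3 -0.1 -7.3] w 0.205 zdir [-0.001  0.    -1.   ]
wrist 0.67 15246 dir -82.9 ends [0.569 0.211] [0.591 0.036] L 0.176 mid [0.5798 0.1237]
scene 0.86 641 dir 97.14 ends [ 0.596 -0.059] [0.558 0.243] L 0.303 mid [0.5769 0.092 ]
side 0.78 305 dir -83.41 ends [0.569 0.26 ] [ 0.607 -0.064] L 0.326 mid [0.588  0.0979]
side 0.35 592 dir -176.72 ends [ 0.469 -0.382] [ 0.353 -0.389] L 0.116 mid [ 0.4112 -0.3856]
```

View pics/r_c.png

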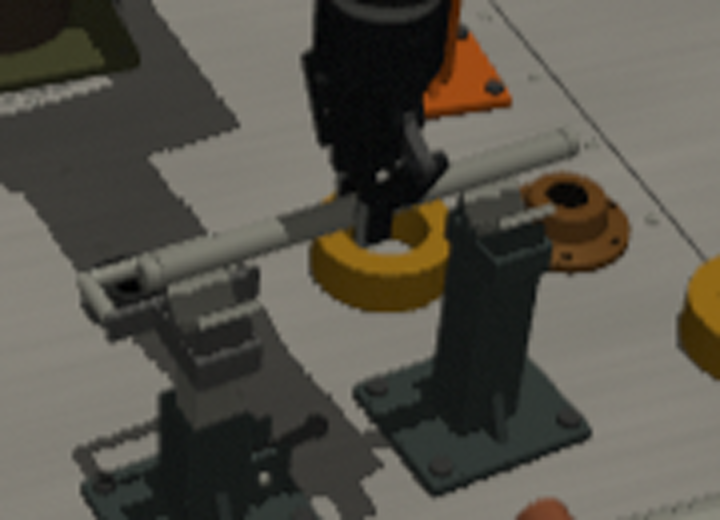

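View pics/r_d.png

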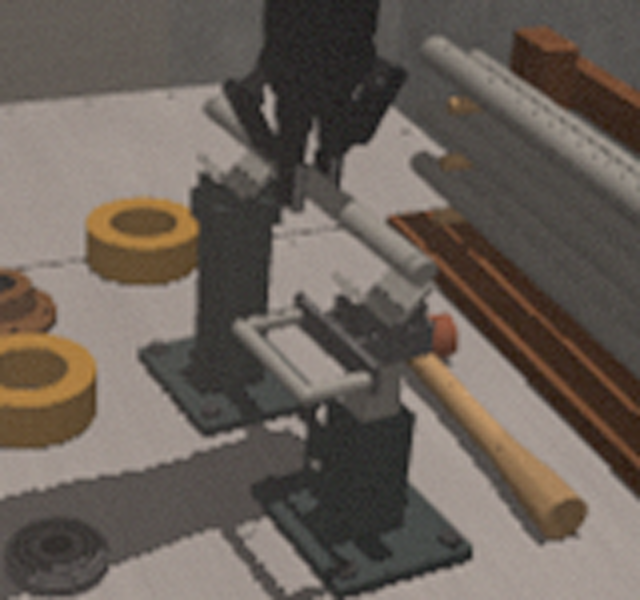

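View pics/r_wrist.png

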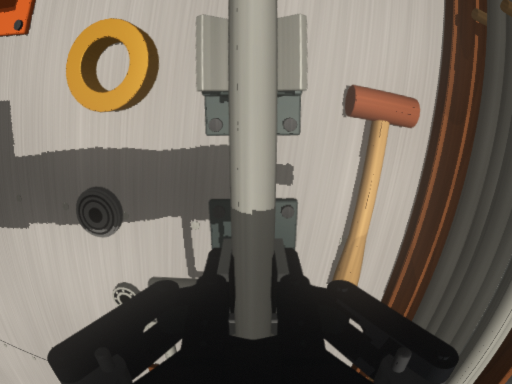

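Scene, side and the wrist moment (≈8 mm) all put the shaft's middle about 8 mm toward the fixed stand. I'll shift it along its axis and then lower gently.

```bash
python3 -m creep '[{"twist":[0,0,0],"offset":[0,0.8,0],"fingers":10},{"twist":[0,0,0],"offset":[0,0,1],"fingers":10},{"twist":[0,0,0],"offset":[0,0,1],"fingers":10},{"twist":[0,0,0],"offset":[0,0,0.6],"fingers":10},{"twist":[0,0,0],"offset":[0,0,0.2],"fingers":10},{"twist":[0,0,0],"offset":[0,0,0],"fingers":10},{"twist":[0,0,0],"offset":[0,0,0],"fingers":10}]'; python3 -c "from station import sense;print(sense()['moment'])";python3 -m creep '[{"twist":[0,0,0],"offset":[0,0,0.15],"fingers":10},{"twist":[0,0,0],"offset":[0,0,0.1],"fingers":10},{"twist":[0,0,0],"offset":[0,0,0],"fingers":10},{"twist":[0,0,0],"offset":[0,0,0],"fingers":10}]'; python3 -c "from station import sense;print(sense()['moment'])"
```

```text
time_s: 21.15
eef_pos: [0.5863, 0.077, 0.1806]
tcp_rot: [[0.993, 0.122, -0.003], [0.122, -0.993, -0.0], [-0.003, -0.0, -1.0]]
ft_force: [0.5, -0.4, -6.4]
width: 0.205
[-0.01094244 -0.08143676 -0.0302154 ]
time_s: 21.65
eef_pos: [0.586, 0.0769, 0.1777]
tcp_rot: [[0.993, 0.122, -0.003], [0.122, -0.993, -0.0], [-0.003, -0.0, -1.0]]
ft_force: [-0.4, -1.2, -6.7]
width: 0.201
[0.00658137 0.00948    0.03248092]
```

```bash
for i in 1 2; do python3 -m creep '[{"twist":[0,0,0],"offset":[0,0,0.1],"fingers":10},{"twist":[0,0,0],"offset":[0,0,0],"fingers":10},{"twist":[0,0,0],"offset":[0,0,0],"fingers":10}]'|grep -v rot; python3 -c "from station import sense;print(sense()['moment'])"; done
```

```text
time_s: 22.02
eef_pos: [0.5861, 0.0769, 0.1768]
ft_force: [-0.0, 0.2, -6.2]
width: 0.204
[ 0.01825736 -0.05267294 -0.00298083]
time_s: 22.4
eef_pos: [0.5865, 0.0769, 0.1762]
ft_force: [0.3, 0.2, -3.4]
width: 0.201
[-0.08092615 -0.13170148  0.16252115]
```

```bash
for i in 1 2; do python3 -m creep '[{"twist":[0,0,0],"offset":[0,0,0.05],"fingers":10},{"twist":[0,0,0],"offset":[0,0,0],"fingers":10},{"twist":[0,0,0],"offset":[0,0,0],"fingers":10}]'|grep -v rot; python3 -c "from station import sense;print(sense()['moment'])"; done; python3 sh.py .195 s scene side;python3 -c "
import cv2
a=cv2.imread('pics/s_scene.png')[130:260,210:390];cv2.imwrite('pics/s_c.png',cv2.resize(a,None,fx=4,fy=4,interpolation=2))
a=cv2.imread('pics/s_side.png')[110:260,210:370];cv2.imwrite('pics/s_d.png',cv2.resize(a,None,fx=4,fy=4,interpolation=2))"
```

```text
time_s: 22.78
eef_pos: [0.5866, 0.0769, 0.176]
ft_force: [1.2, 0.1, 0.9]
width: 0.205
[-0.09239827 -0.12548893  0.18683987]
time_s: 23.15
eef_pos: [0.5866, 0.077, 0.1758]
ft_force: [-0.4, -0.9, 4.3]
width: 0.204
[-0.19113452  0.03930918  0.19665117]
scene 0.86 761 dir 97.67 ends [ 0.603 -0.069] [0.562 0.235] L 0.306 mid [0.5827 0.0829]
side 0.9 322 dir -82.44 ends [0.564 0.24 ] [ 0.607 -0.08 ] L 0.323 mid [0.5854 0.08  ]
```

View pics/s_c.png

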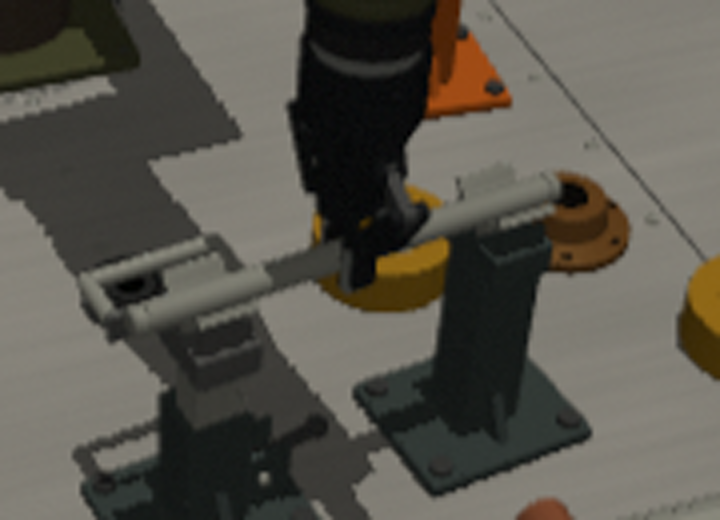

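View pics/s_d.png

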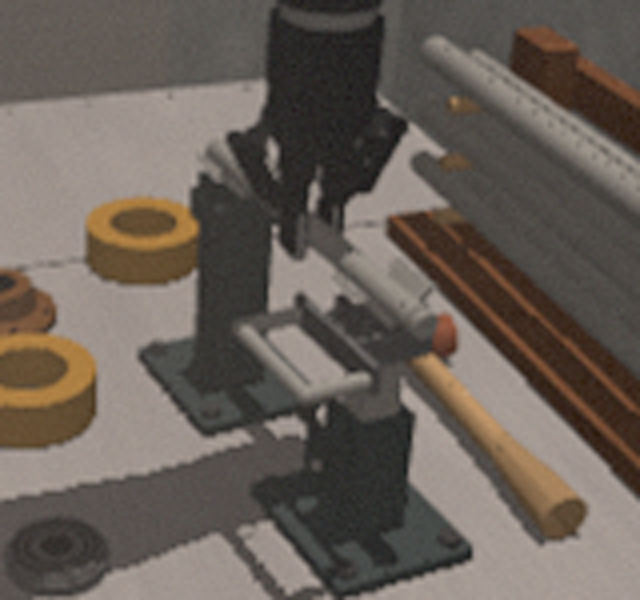

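The shaft is supported: the load on the wrist went from -7 N to +4 N at axis height ~0.195. I'll reduce the grip and open gently.

```bash
python3 -m creep '[{"twist":[0,0,0],"offset":[0,0,0],"fingers":18},{"twist":[0,0,0],"offset":[0,0,0],"fingers":22},{"twist":[0,0,0],"offset":[0,0,0],"fingers":25},{"twist":[0,0,0],"offset":[0,0,0],"fingers":28},{"twist":[0,0,0],"offset":[0,0,0],"fingers":34},{"twist":[0,0,0],"offset":[0,0,0],"fingers":45},{"twist":[0,0,0],"offset":[0,0,0],"fingers":60},{"twist":[0,0,0],"offset":[0,0,0],"fingers":60},{"twist":[0,0,0],"offset":[0,0,0],"fingers":60}]' 20|grep -v rot;  python3 sh.py .195 t wrist scene side;python3 -c "
import cv2
a=cv2.imread('pics/t_scene.png')[130:260,210:390];cv2.imwrite('pics/t_c.png',cv2.resize(a,None,fx=4,fy=4,interpolation=2))
a=cv2.imread('pics/t_side.png')[110:260,210:370];cv2.imwrite('pics/t_d.png',cv2.resize(a,None,fx=4,fy=4,interpolation=2))"
```

```text
time_s: 24.48
eef_pos: [0.586, 0.0769, 0.1747]
ft_force: [0.3, -0.5, 1.2]
width: 0.6
wrist 0.96 15361 dir -82.84 ends [0.57  0.201] [0.59  0.034] L 0.168 mid [0.58   0.1176]
wrist 0.16 9994 dir 6.89 ends [0.544 0.173] [0.601 0.18 ] L 0.058 mid [0.5725 0.1765]
scene 0.56 766 dir -82.71 ends [0.564 0.232] [ 0.602 -0.071] L 0.306 mid [0.5829 0.0806]
side 0.72 346 dir -83.01 ends [0.565 0.24 ] [ 0.604 -0.081] L 0.323 mid [0.5846 0.0799]
```

View pics/t_wrist.png

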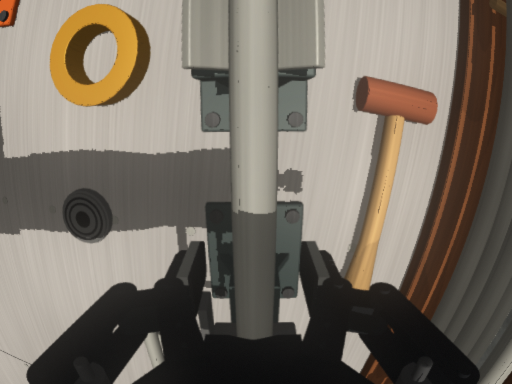

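View pics/t_c.png

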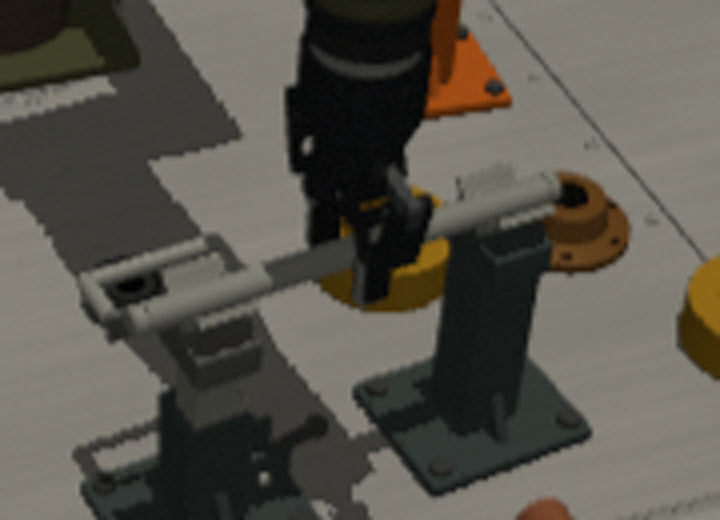

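The shaft lies in both Vs with the fingers clear on each side. I'll retreat straight up and check.

```bash
python3 -m creep '[{"twist":[0,0,0],"offset":[0,0,-0.5],"fingers":62},{"twist":[0,0,0],"offset":[0,0,-2],"fingers":62},{"twist":[0,0,0],"offset":[0,0,-4],"fingers":62},{"twist":[0,0,0],"offset":[0,0,-5],"fingers":62},{"twist":[0,0,0],"offset":[0,0,-5],"fingers":62},{"twist":[0,0,0],"offset":[-5,0,-2],"fingers":62},{"twist":[0,0,0],"offset":[-5,0,0],"fingers":62},{"twist":[0,0,0],"offset":[-5,0,0],"fingers":62},{"twist":[0,0,0],"offset":[0,0,0],"fingers":62},{"twist":[0,0,0],"offset":[0,0,0],"fingers":62},{"twist":[0,0,0],"offset":[0,0,0],"fingers":62}]' |grep -v rot;  python3 sh.py .195 u wrist scene side;python3 - <<'E'
import cv2
from h import *
a=cv2.imread('pics/u_scene.png')[130:260,210:390];cv2.imwrite('pics/u_c.png',cv2.resize(a,None,fx=4,fy=4,interpolation=2))
a=cv2.imread('pics/u_side.png')[110:260,210:370];cv2.imwrite('pics/u_d.png',cv2.resize(a,None,fx=4,fy=4,interpolation=2))
E
```

```text
time_s: 26.15
eef_pos: [0.439, 0.0589, 0.3602]
ft_force: [-0.3, -0.1, -0.0]
width: 0.62
wrist 0.96 4237 dir -82.83 ends [0.565 0.231] [ 0.603 -0.073] L 0.306 mid [0.5839 0.0789]
wrist 0.42 1351 dir -65.41 ends [0.389 0.076] [0.408 0.035] L 0.045 mid [0.3983 0.0555]
scene 0.94 840 dir 97.38 ends [ 0.602 -0.068] [0.563 0.235] L 0.305 mid [0.5823 0.0835]
side 0.58 520 dir -82.43 ends [0.564 0.24 ] [ 0.606 -0.078] L 0.321 mid [0.5847 0.0809]
```

View pics/u_c.png

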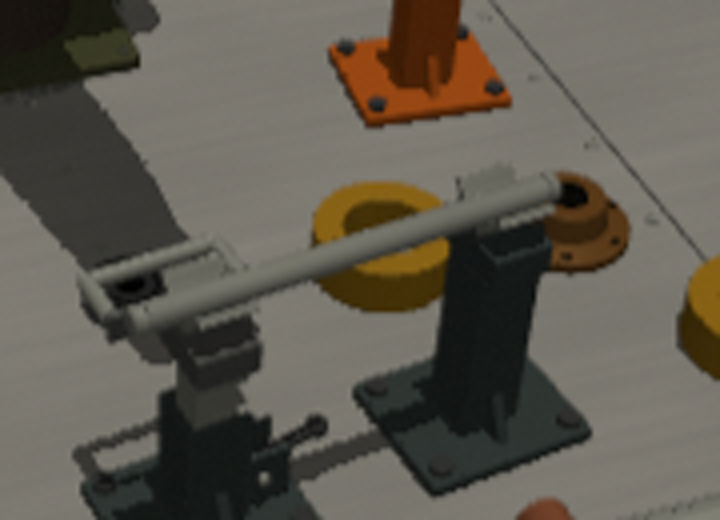

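View pics/u_d.png

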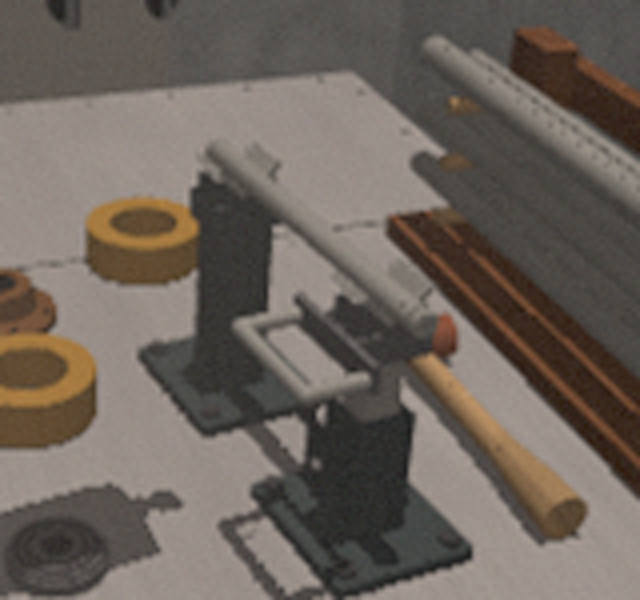

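View pics/u_wrist.png

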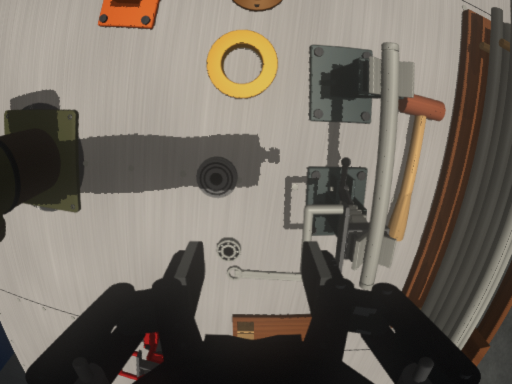

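```bash
python3 - <<'E'
from h import *
C={n:optics.camera_info(n) for n in("scene","side","wrist")}
E={"-y":dict(scene=(242.5,210.5),wrist=(368,284),side=(316.5,190.5)),"+y":dict(scene=(349.3,177),wrist=(390,45),side=(264,147))}
for k,d in E.items():
    x,r=tri([ray(C[n],p,n=="wrist") for n,p in d.items()]);print(k,np.round(x,4),np.round(r,4))
E
```

```text
-y [ 0.606  -0.0665  0.1948] [0.0016 0.0022 0.0022]
+y [0.5684 0.2297 0.1931] [0.0025 0.0031 0.0023]
```

Both ends triangulate to z ≈ 0.194, so the shaft is level at the nominal seat height. Both ends stand about 20 mm or more past the heads. Handing in.

```bash
python3 -c "
from station import hand_in
print(hand_in())"
```

```text
the job is handed in; nothing more can be done
None
```

The job is done and handed in at about 26 s: the ratchet stand is raised to the next notch and the shaft lies level across both Vs. I got no verdict back.

- **Ratchet stand:** I gripped the bail with the tool tilted 40° and lifted it about 25 mm. I then lowered it until the pawl took the load, at 19.8 mm above the start; the force turned from −7 to +13.5 N there. Once released, the rest stayed up.
- **Shaft:** I picked it from the chocks and set it down in roughly 0.5–1 mm steps until the Vs carried it. I released it at low grip force, so it was not dropped.
- **Last checks:**
  - The shaft ends triangulate to z = 0.195 and 0.193 m, which is level within the 2 mm calibration and at the nominal seat height.
  - The shaft stands out about 20 mm past the fixed stand's head and about 25–30 mm past the ratchet stand's.
  - The robot is clear of everything with about 0 N at the wrist.
  - The other parts in view look undisturbed.
- **Disagreements:**
  - The three cameras differ by about 5 mm on where the shaft's middle lies along its axis, which the overhang allows.
  - I moved the shaft 8 mm along its axis partly because of a noisy wrist-moment reading that a later reading did not confirm. The final overhangs still look good.

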